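# Weigh a canister on the two-pan bench balance

## Robot

A 6-joint arm with a two-finger parallel gripper is mounted at the origin on the work surface. World frame = base frame: x ahead of the robot, y to its left, z up, the work surface at z = 0. Lengths are in m, angles in rad, forces in N, time in s.
With the tool pointing down it reaches from about 0.375 to 0.9 m from the base axis. Payload 3.1 kg.
Tool frame: the origin (TCP) lies on the centre line of the jaws, within the pads' length; the fingertips stand 19 mm ahead of it and the grasp point (between the pads) is the TCP; z points along the fingers, y is the direction in which the jaws open and shut (so a half turn about z gives the same grasp; the last joint's range is limited). The gripper opens to 85 mm and grips with 20 to 120 N. Pads are 22 mm wide; open, the fingers measure 114 mm over their backs; the gripper's body (76 mm by 85 mm) begins 54 mm behind the grasp point. The pads swing forward as they close: fully open they stand 13 mm farther back than shut.
Start: joints at [1.016, 0.527, 1.433, -0, 1.181, -0.178], TCP at [0.229, 0.581, 0.25] pointing down, gripper open.
Joint ranges: [-3.08, 3.08], [-0.75, 2.2], [0.22, 2.44], [-1.43, 4.57], [0, 2.65], [-2.85, 2.85]. Speed limits (rad/s): [2.79, 2.79, 3.14, 3.14, 3.14, 3.14].

## Interface

Orientations are given as a unit quaternion [x, y, z, w].
In Python, from station import manip, imaging, workorder gives the robot as it stands.
- The arm moves only by the shell command python3 -m creep 'ROWS' [FORCE]. ROWS is a JSON object of lists of equal length, an entry for each row: "claw": the finger opening in cm, from 0 to 8.54; "dp": the shift along the tool's x, y, z in cm, a list of three; "roll": the turn about the tool's z in rad. In form: {"claw": [claw, ...], "dp": [[dx, dy, dz], ...], "roll": [roll, ...]}. A call has 1 to 12 rows; each row is the pose to reach, as a shift and turn from the pose commanded when the call began, along the tool's axes at that moment; what a row does not reach only later rows make up. A row lasts 1/10 s, in which the tool goes at most 50 mm and 8.59 degrees, less where a joint would pass 70% of its speed; a pose out of reach is approached as far as the arm can. A call with a gripper value outside its range is refused whole. The fingers move at their own pace and stop on an object; FORCE is the grip in N (left out, the last holds). Time passes only in rows, so rows that repeat a pose let the fingers close. It gives the time, the measured TCP pose, the force and the opening at its end, in the units of the state.
- manip.sense(): the state, without advancing time (a new reading comes with each control period).
- imaging.snapshot(name): name is "scene" or "side" or "wrist"; returns a dict with "image" (384x512x3 uint8, red, green, blue), "z_map" (384x512 float32, m along the optical axis (not along the pixel's ray), 0 where there is no reading), "vfov" (degrees; the focal length in pixels is half the picture's height over the tangent of half this angle, whatever the lens; pixels are square), "cx", "cy" (the principal point, pixels), "R" (3x3) and "t" (3): a world point X has camera coordinates R X + t. Camera axes: x right, y down, z forward; pixel columns grow to the right and rows downward; lengths in m; the calibration is good to about 2 mm. The wrist camera is an equidistant fisheye: a pixel r from the principal point sees the ray r / f radians off the axis. A picture is of the moment at which its call begins.
- workorder.sign_off(): hands the job in, once; it reports no verdict.
The state is a dict: "t": time; "q": joint angles; "qd": joint speeds; "tau": joint torques, N m; "tcp_pos": TCP position; "tool_rot": TCP orientation; "force": force on the tool from outside, world axes, zero at the start; "ft_torque": the same for the moment, N m; "finger_gap": opening from 0.0 (shut) to 1.0 (fully open).
Only numpy, scipy, OpenCV 4.12 (cv2) and the standard library are available. Lean on these libraries where they do the work, as an engineer would, in place of code of your own. Each camera call takes 0.05 s, during which the arm holds its last target.

## Task

Weigh the white canister that stands on the left pan of the bench balance: set the counterweights it needs, the 500 g one among them, gently down on the right pan, then nudge the brass poise along its bar until the beam floats level by itself. The knife edges are delicate, so push the poise lightly with a fingertip, never pinch it, force it against its ends or lean on the beam and pans. Weights you do not need stay standing on the bench; leave the canister on its pan and do not disturb the spanner, the lead clamp and the rubber boot.

Things in the scene. Friction and masses are not known exactly. Their poses are not given: they have to be found in the camera images.
- scale: Grey cast base of a two-pan trip balance, fixed to the bench, 360 mm along y, 125 mm along x, with a low foot out to x = -0.118. Origin: middle of the base at bench height; x points to the back (away from the robot), y to the left pan; yaw up to 0.15 rad. The beam pivots about this x axis, 80 mm up. A white index plate, 46 mm wide, stands at the middle (x = 0.023) up to 188 mm.
- level_mark (a point): Top of the middle line of the fixed white index plate, on the mid plane of the balance, 200 mm above the bench.
- pointer_tip (a point): Tip of the dark pointer of the beam, 120 mm above the pivot. When the beam is level it stands beside the level mark (same y in the base's frame); at the beam's stops it is 12 mm to one side.
- beam (a joint): Beam tilt in rad: 0 level, positive right pan down; stops at -0.10 and +0.10; starts at -0.10. Arms 140 mm. Near level 10 g of imbalance tilts it about 0.04 rad; over about 25 g holds it on a stop. Slow and damped: wait 2 s after the last touch. True only when nothing touches beam, poise, pans or the things on them. Fingers must never press on these parts with 15 N or more, so a pinch is too hard.
- poise (a joint): Place of the brass poise on its bar in m: 0 at the left end (0 g) to 0.160 at the right end (200 g), rising towards the base's -y; 1 mm counts as 1.25 g on the right pan. With it at 0 and empty pans the beam is level. It slides with about 0.8 N of dry friction, stays where it is left and stops hard at both ends. Starts at 0 to 0.020.
- poise_knob (a point): Centre of the poise's upright round brass knob, 18 mm diameter, clear from 18 mm below to 18 mm above this point, to be pushed from its left or right side. Under it a 26 mm wide block rides on a bar 6 mm thick and 246 mm long, parallel to the base's y at its x = -0.110; the bar's top is 29 mm below this point and tilts with the beam.
- pan_right_top (a point): Middle of the top of the right pan, the weight pan: a flat steel disc of 130 mm diameter, 4 mm thick, 125 mm above the bench when level. Pans stay horizontal as the beam tilts and weigh truly wherever things stand on them. It starts empty and up, pressed up by the canister. Set weights down with less than 25 N.
- pan_left_top (a point): Middle of the top of the left pan, the load pan, the same size.
- canister_mid (a point): Middle of the screw-top white plastic canister on the left pan, 72 mm diameter, 108 mm tall, upright; its weight is unknown, between 540 and 870 g.
- w500_mid (a point): The largest counterweight, 500 g: upright brass cylinder 42 mm diameter, 42 mm high, with a small 21 mm wide button on top (54 mm in all). The point is the cylinder's centre, 21 mm above its underside.
- w200_mid (a point): The middle counterweight, 200 g: brass cylinder 31 mm diameter, 31 mm high, button on top (43 mm in all). The point is 15.5 mm above its underside.
- w100_mid (a point): The smallest counterweight, 100 g: brass cylinder 25 mm diameter, 24 mm high, button on top (36 mm in all). The point is 12 mm above its underside.
- spanner: Blue steel spanner lying on the bench, 190 mm long along its x, 8 mm thick: a bystander. Origin: middle of its underside.
- clamp: Dull lead battery clamp terminal with a bolt, about 85 x 40 x 20 mm: a bystander. Origin: middle of its ring, underside.
- boot: Brown rubber terminal boot, about 84 x 34 x 32 mm: a bystander. Origin: underside of its body.

How it is judged:
On the way:
1. the 500 g weight stands on the right pan and the fingers have let go of it (horizontal distance between w500_mid and pan_right_top below 0.06 m and z of w500_mid in the frame of pan_right_top between 0.008 and 0.075 m and angle between w500_mid's own z axis and vertical below 0.1 rad and contact force between w500 and pan_right above 1 N and contact force between the fingers and w500 below 0.05 N), for 0.2 s.
At the end, for the whole second after the job is handed in: Beam free, at rest and level within 0.03 rad; the 500 g weight upright on the right pan (within 60 mm of its middle), the 200 g and 100 g weights each upright on that pan or on the bench; the canister upright on the left pan within 40 mm of its middle (value of joint beam between -0.03 and 0.03 rad and velocity of joint beam between -0.04 and 0.04 rad/s and horizontal distance between w500_mid and pan_right_top below 0.06 m and z of w500_mid in the frame of pan_right_top between 0.008 and 0.075 m and angle between each of w500_mid, canister_mid's own z axis and vertical below 0.1 rad and ((horizontal distance between w200_mid and pan_right_top below 0.06 m and z of w200_mid in the frame of pan_right_top between 0.008 and 0.075 m and angle between w200_mid's own z axis and vertical below 0.1 rad) or (height (world z) of w200_mid below 0.024 m and angle between w200_mid's own z axis and vertical below 0.1 rad)) and ((horizontal distance between w100_mid and pan_right_top below 0.06 m and z of w100_mid in the frame of pan_right_top between 0.008 and 0.075 m and angle between w100_mid's own z axis and vertical below 0.1 rad) or (height (world z) of w100_mid below 0.024 m and angle between w100_mid's own z axis and vertical below 0.1 rad)) and horizontal distance between canister_mid and pan_left_top below 0.04 m and z of canister_mid in the frame of pan_left_top above 0.045 m and linear speed of each of w500, w200, w100, canister below 0.01 m/s); the robot touches nothing.
It fails at once if fingers or arm press on the beam, the poise or a pan with 15 N or more (contact force between any of the arm, the fingers and beam above 15 N).
It fails at once if a counterweight is slammed or pressed on the right pan (25 N or more) (contact force between any of w500, w200, w100 and pan_right above 25 N).
It fails at once if the canister is pushed more than 40 mm off its pan's middle or tipped (angle between canister_mid's own z axis and vertical above 0.2 rad or horizontal distance between canister_mid and pan_left_top above 0.04 m).
It fails at once if the spanner, the clamp or the boot is moved by more than 20 mm (distance of any of spanner, clamp, boot from where it was at the start of the episode above 0.02 m).
It also fails if it takes over 72 s, if anything falls off the work surface, if the arm or the gripper's body presses on something with over 40 N, if the wrist force passes 120 N, or if a joint passes its speed limit or range.

## Working session

There is one attempt and no reset: what is moved stays moved. The work goes in short steps, Python scripts to look and compute and a shell command to move; the robot and the scene stay as the last step left them, time stands still between calls to the robot, and variables do not carry over. Pictures are saved under pics/ and viewed, and the job is handed in when it is done.

```bash
mkdir -p pics; ls
python3 - <<'E'
from station import manip, imaging
import cv2,numpy as np
s=manip.sense();print(s['t'],s['tcp_pos'],s['tool_rot'],s['finger_gap'])
for n in ['scene','side','wrist']:
    d=imaging.snapshot(n);cv2.imwrite(f'pics/{n}0.png',d['image'][:,:,::-1]);np.savez(f'{n}0.npz',**d)
    print(n,d['vfov'],d['cx'],d['cy'],-d['R'].T@d['t'])
E
```

```text
pics
0.0 [0.22901741 0.58081224 0.24933999] [ 1.86795749e-01  9.82398190e-01 -9.98613588e-04 -3.83151481e-04] 0.9998551641959127
scene 53.284202759910826 256.7215166697621 188.76779982967665 [1.08376725 0.19350418 1.05116417]
side 55.6990373148695 247.7557271877191 193.9163781097598 [ 0.38868398 -0.9308843   0.68120231]
wrist 65.70646984690485 252.50160642820956 190.29343529360318 [0.16055956 0.60827039 0.3744258 ]
```

View pics/scene0.png

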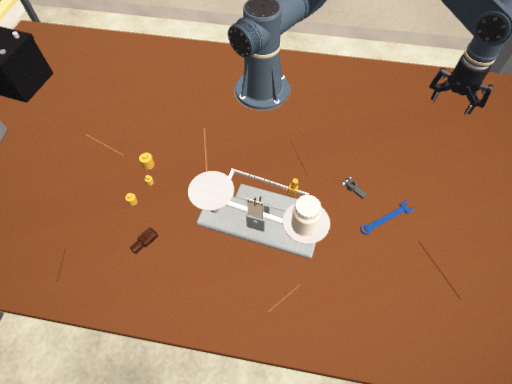

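View pics/side0.png

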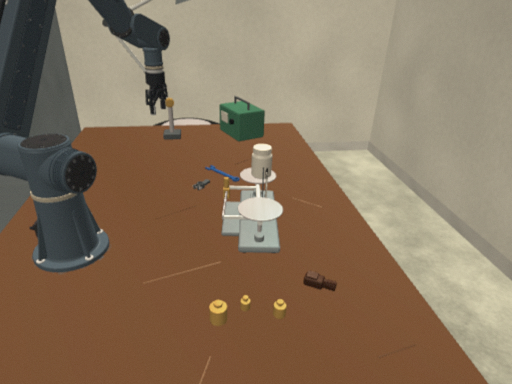

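View pics/wrist0.png

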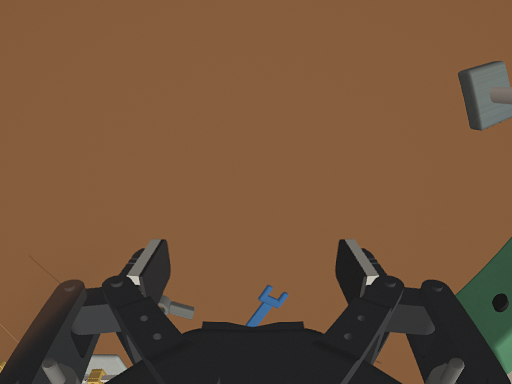

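The scene view shows the balance at about (257,210), with the canister at (307,215). The weights are at (147,160), (149,181) and (131,200), the poise at (294,185), and the boot at (144,240). The clamp is at (354,187) and the spanner at (387,217). Next I'll measure them.

```bash
cat > h.py <<'E'
import numpy as np,cv2
from station import manip, imaging
def f(d): return 192/np.tan(np.radians(float(d['vfov']))/2)
def ray(d,u,v):
    R=d['R'];c=-R.T@d['t']
    x=(u-d['cx'])/f(d);y=(v-d['cy'])/f(d)
    return c,R.T@np.array([x,y,1.])
def onz(d,u,v,z):
    c,r=ray(d,u,v);return c+r*(z-c[2])/r[2]
def cloud(d):
    v,u=np.mgrid[:384,:512];z=d['z_map'].astype(float)
    p=np.stack([(u-d['cx'])/f(d)*z,(v-d['cy'])/f(d)*z,z],-1)
    return (p-d['t'])@d['R']
def tri(a,b):
    (c1,r1),(c2,r2)=a,b
    A=np.stack([r1,-r2],1);s=np.linalg.lstsq(A,c2-c1,rcond=None)[0]
    p,q=c1+s[0]*r1,c2+s[1]*r2
    return (p+q)/2,np.linalg.norm(p-q)
def proj(d,X):
    p=d['R']@np.array(X)+d['t'];return d['cx']+f(d)*p[0]/p[2],d['cy']+f(d)*p[1]/p[2]
E
python3 - <<'E'
from h import *
for n in ['scene','side']:
    d=dict(np.load(n+'0.npz'));P=cloud(d)
    h=cv2.cvtColor(d['image'],cv2.COLOR_RGB2HSV)
    m=((h[...,0]>17)&(h[...,0]<35)&(h[...,1]>120)&(h[...,2]>90)).astype(np.uint8)
    k,l,st,ce=cv2.connectedComponentsWithStats(m)
    for i in range(1,k):
        if st[i,4]<15: continue
        pts=P[(l==i)&(d['z_map']>0)]
        print(n,st[i],ce[i].round(1),pts.min(0).round(3),pts.max(0).round(3),np.median(pts,0).round(3))
    # scale plate/pans
    im=d['image']
    x0,y0,x1,y1=(175,150,345,265) if n=='scene' else (180,130,300,260)
    cv2.imwrite(f'pics/{n}_z.png',cv2.resize(im[y0:y1,x0:x1,::-1],None,fx=4.5,fy=4.5,interpolation=cv2.INTER_CUBIC))
E
```

```text
scene [139 152  15  17 172] [146.5 159.9] [ 0.395 -0.337  0.003] [ 0.436 -0.295  0.059] [ 0.422 -0.308  0.041]
scene [145 175   8  10  61] [148.6 179.5] [ 0.471 -0.296  0.004] [ 0.495 -0.276  0.044] [ 0.487 -0.283  0.024]
scene [288 178  10  16  89] [293.3 185.9] [0.464 0.166 0.069] [0.487 0.19  0.13 ] [0.481 0.18  0.094]
scene [125 193  12  12 106] [130.8 198.5] [ 0.548 -0.333  0.002] [ 0.577 -0.302  0.047] [ 0.567 -0.312  0.03 ]
side [165  98   9   9  59] [169.1 102.1] [0.231 0.902 0.173] [0.268 0.926 0.215] [0.249 0.916 0.193]
side [223 177   7  21  78] [226.1 185.3] [0.462 0.16  0.061] [0.484 0.188 0.127] [0.473 0.171 0.101]
side [240 295  11  16 124] [245.  302.5] [ 0.47  -0.301 -0.   ] [ 0.498 -0.25   0.038] [ 0.481 -0.294  0.023]
side [209 299  18  27 385] [217.9 312. ] [ 0.394 -0.34  -0.001] [ 0.435 -0.264  0.056] [ 0.414 -0.329  0.04 ]
side [273 299  14  20 203] [279.4 308.2] [ 0.546 -0.334 -0.002] [ 0.586 -0.271  0.045] [ 0.559 -0.326  0.029]
```

View pics/scene_z.png

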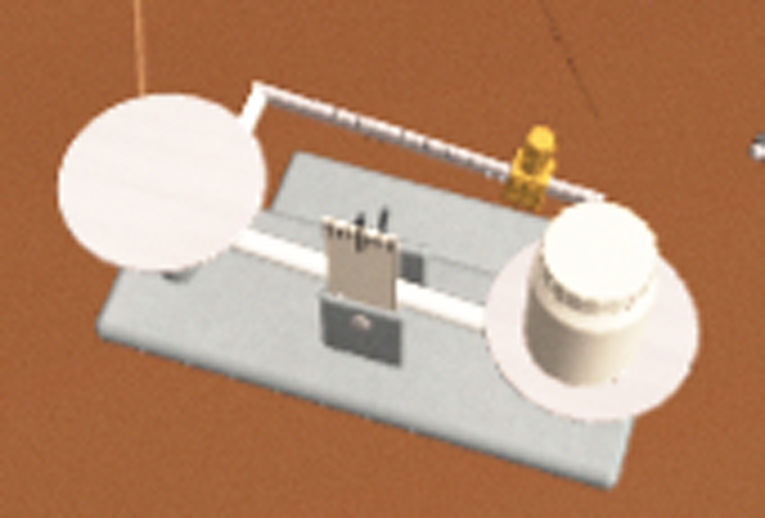

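View pics/side_z.png

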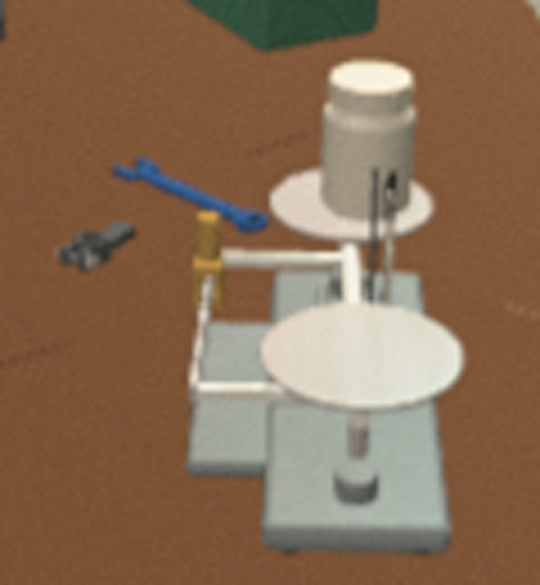

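Run:
```python
from h import *
S=dict(np.load('scene0.npz'));D=dict(np.load('side0.npz'))
def circ(p):
    A=np.c_[2*p[:,:2],np.ones(len(p))];b=(p[:,:2]**2).sum(1);s=np.linalg.lstsq(A,b,rcond=None)[0];return s[:2],np.sqrt(s[2]+s[:2]@s[:2])
for n,d in (('scene',S),('side',D)):
    P=cloud(d)
    for nm,lo,hi,yr in (('R',.128,.148,(-.15,.05)),('L',.1,.12,(.13,.4))):
        m=(P[...,2]>lo)&(P[...,2]<hi)&(P[...,0]>.42)&(P[...,0]<.75)&(P[...,1]>yr[0])&(P[...,1]<yr[1])&(d['z_map']>0)
        k,l,st,ce=cv2.connectedComponentsWithStats(m.astype(np.uint8));i=1+st[1:,4].argmax()
        zm=np.median(P[l==i][:,2]);c=max(cv2.findContours((l==i).astype(np.uint8),0,1)[0],key=len)[:,0]
        (ex,ey),ax,an=cv2.fitEllipse(c)
        print(n,nm,st[i],'z',zm.round(4),'ell->',onz(d,ex,ey,zm).round(4),ax, P[l==i].mean(0).round(4))
# weights: centroids triangulated
for nm,a,b in (('w500',(146.5,159.9),(217.9,312)),('w100',(148.6,179.5),(245,302.5)),('w200',(130.8,198.5),(279.4,308.2)),('poise',(293.3,185.9),(226.1,185.3))):
    p,e=tri(ray(S,*a),ray(D,*b));print(nm,p.round(4),e.round(4))
# scale base top extents
for n,d in (('scene',S),('side',D)):
    P=cloud(d);h=cv2.cvtColor(d['image'],cv2.COLOR_RGB2HSV)
    m=(P[...,2]>.006)&(P[...,2]<.05)&(P[...,0]>.4)&(P[...,0]<.75)&(P[...,1]>-.2)&(P[...,1]<.4)&(h[...,1]<60)&(d['z_map']>0)
    q=P[m][:,:2].astype(np.float32);print(n,m.sum(),cv2.minAreaRect(q),np.median(P[m][:,2]))
```

```text
scene R [ 188  171   46   39 1425] z 0.139 ell-> [ 0.5568 -0.0476  0.139 ] (38.3303337097168, 45.54143524169922) [ 0.5563 -0.0478  0.139 ]
scene L [282 203  48  41 754] z 0.111 ell-> [0.5944 0.2277 0.111 ] (38.875701904296875, 43.966243743896484) [0.6098 0.2309 0.1111]
side R [238 197  45  24 857] z 0.1395 ell-> [ 0.5524 -0.0534  0.1395] (23.243513107299805, 44.28834533691406) [ 0.5526 -0.0523  0.1395]
side L [240 167  22  16 199] z 0.1119 ell-> [0.5618 0.2172 0.1119] (12.395556449890137, 22.163131713867188) [0.56   0.2139 0.1121]
w500 [ 0.4135 -0.3166  0.0234] 0.0013
w100 [ 0.482  -0.2873  0.016 ] 0.0003
w200 [ 0.5616 -0.3177  0.019 ] 0.0001
poise [0.4748 0.179  0.0968] 0.0014
scene 3399 ((0.548450767993927, 0.1582515388727188), (0.24197417497634888, 0.5139555931091309), 7.747979640960693) 0.02658768174053008
side 1891 ((0.5461633801460266, 0.1572360247373581), (0.2356644868850708, 0.5150112509727478), 7.233419895172119) 0.027637018134231646
```

```bash
python3 -m creep '{"claw":[8,8,8,8,8,8,8,8,8,8,8],"dp":[[-34.7,-35.9,-5],[-34.7,-35.9,-5],[-34.7,-35.9,-5],[-34.7,-35.9,-5],[-34.7,-35.9,-5],[-34.7,-35.9,-5],[-34.7,-35.9,-5],[-34.7,-35.9,-5],[-34.7,-35.9,-5],[-34.7,-35.9,-5],[-34.7,-35.9,-5]],"roll":[-0.12,-0.24,-0.24,-0.24,-0.24,-0.24,-0.24,-0.24,-0.24,-0.24,-0.24]}' 30
cat >> h.py <<'E'
from scipy.spatial.transform import Rotation as Ro
def go(x,y,z,yaw=None,prt=True):
    """dp (cm) in tool axes to reach world x,y,z (from the measured pose); roll so tool y has world angle yaw"""
    s=manip.sense();R=Ro.from_quat(s['tool_rot']).as_matrix()
    dp=R.T@(np.array([x,y,z])-s['tcp_pos'])*100
    a=np.arctan2(R[1,1],R[0,1])
    print('t',round(s['t'],2),'tcp',np.round(s['tcp_pos'],4),'toolx',R[:,0].round(3),'tooly',R[:,1].round(3),'z',R[:,2].round(3),'gap',round(s['finger_gap'],3),'F',np.round(s['force'],2))
    print('dp',dp.round(2),'len',np.linalg.norm(dp).round(1),'roll',None if yaw is None else round(a-yaw,3))
E
python3 -c "
from h import *
go(.4135,-.3166,.1,np.arctan2(.991,.133))"
```

```text
t: 1.25
tcp_pos: [0.4237, 0.1152, 0.3011]
tool_rot: [0.072, 0.997, -0.001, 0.002]
force: [-0.2, 0.4, 0.2]
finger_gap: 0.935
t 1.25 tcp [0.4237 0.1152 0.3011] toolx [-0.99   0.143 -0.004] tooly [ 0.143  0.99  -0.001] z [ 0.004 -0.002 -1.   ] gap 0.935 F [-0.18  0.4   0.15]
dp [ -5.1  -42.85  20.19] len 47.6 roll -0.01
```

```bash
python3 -m creep '{"claw":[7,7,7,7,7,7,7,7,7,7,7,7],"dp":[[-2,-15,3],[-2,-15,3],[-2,-15,3],[-5.1,-42.8,20],[-5.1,-42.8,20],[-5.1,-42.8,20],[-5.1,-42.8,20],[-5.1,-42.8,20],[-5.1,-42.8,20],[-5.1,-42.8,20],[-5.1,-42.8,20],[-5.1,-42.8,20]],"roll":[-0.01,-0.01,-0.01,-0.01,-0.01,-0.01,-0.01,-0.01,-0.01,-0.01,-0.01,-0.01]}'
python3 - <<'E'
from h import *
go(.4135,-.3166,.026,np.arctan2(.991,.133))
for n in ['side','wrist']:
    d=imaging.snapshot(n);im=d['image'][:,:,::-1]
    if n=='side': im=cv2.resize(im[200:384,150:350],None,fx=3,fy=3)
    cv2.imwrite(f'pics/{n}1.png',im)
E
```

```text
t: 2.45
tcp_pos: [0.4126, -0.3099, 0.0996]
tool_rot: [0.063, 0.998, 0.001, -0.001]
force: [1.2, 1.1, -0.0]
finger_gap: 0.822
t 2.45 tcp [ 0.4126 -0.3099  0.0996] toolx [-0.992  0.126  0.002] tooly [0.126 0.992 0.002] z [-0.002  0.002 -1.   ] gap 0.822 F [ 1.16  1.13 -0.  ]
dp [-0.19 -0.67  7.36] len 7.4 roll 0.007
```

View pics/side1.png

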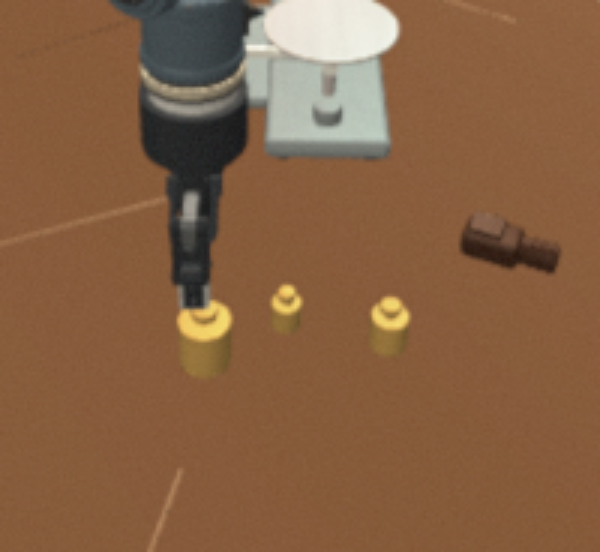

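View pics/wrist1.png

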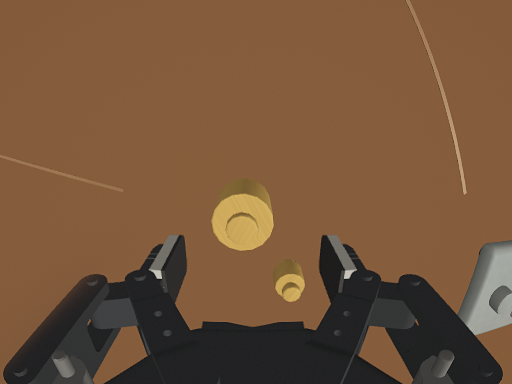

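The wrist view has the 500 g weight's button at (242,229), almost centred between the jaws. In the side view the fingers stand right above it, so I'll descend.

```bash
python3 -m creep '{"claw":[7,7,7,7,7,7],"dp":[[0,-0.6,3],[0,-0.6,5.5],[0,-0.6,7],[0,-0.6,7.4],[0,-0.6,7.4],[0,-0.6,7.4]],"roll":[0,0,0,0,0,0]}'
python3 - <<'E'
from h import *
go(.4135,-.3166,.026,np.arctan2(.991,.133))
for n in ['wrist']:
    d=imaging.snapshot(n);im=d['image'][:,:,::-1]
    cv2.imwrite(f'pics/{n}2.png',im)
E
```

```text
t: 3.15
tcp_pos: [0.4129, -0.3166, 0.0274]
tool_rot: [0.062, 0.998, -0.001, 0.001]
force: [-0.4, -0.4, 0.4]
finger_gap: 0.824
t 3.15 tcp [ 0.4129 -0.3166  0.0274] toolx [-0.992  0.124 -0.001] tooly [ 0.124  0.992 -0.001] z [ 0.001 -0.001 -1.   ] gap 0.824 F [-0.44 -0.44  0.35]
dp [-0.06  0.01  0.14] len 0.2 roll 0.009
```

View pics/wrist2.png

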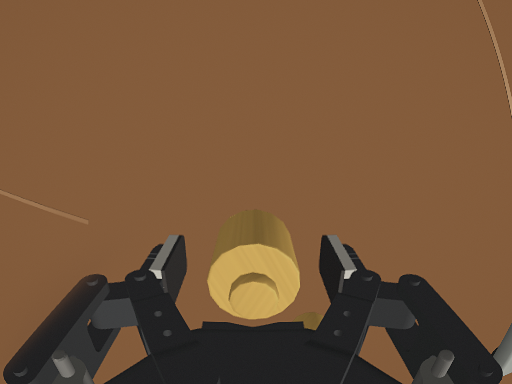

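The weight is now centred between the pads at (254,280). Closing and lifting.

```bash
python3 -m creep '{"claw":[3.5,3.5,3.5,3.5,3.5,3.5,3.5],"dp":[[0,0,0],[0,0,0],[0,0,0],[0,0,0],[0,0,0],[0,0,-1],[0,0,-2]],"roll":[0,0,0,0,0,0,0]}' 40
python3 - <<'E'
from h import *
go(.579,-.052,.200,np.arctan2(.991,.133))
E
```

```text
t: 3.9
tcp_pos: [0.4117, -0.3164, 0.0465]
tool_rot: [0.063, 0.998, 0.001, -0.001]
force: [-0.1, 0.4, -4.8]
finger_gap: 0.48
t 3.9 tcp [ 0.4117 -0.3164  0.0465] toolx [-0.992  0.126  0.001] tooly [0.126 0.992 0.001] z [-0.001  0.001 -1.   ] gap 0.48 F [-0.08  0.38 -4.75]
dp [-13.26  28.35 -15.33] len 34.8 roll 0.008
```

```bash
python3 -m creep '{"claw":[3.5,3.5,3.5,3.5,3.5,3.5,3.5,3.5,3.5,3.5,3.5,3.5],"dp":[[0,0,-5],[-1,2,-9.5],[-3,6,-12],[-13.3,28.3,-15.4],[-13.3,28.3,-15.4],[-13.3,28.3,-15.4],[-13.3,28.3,-15.4],[-13.3,28.3,-15.4],[-13.3,28.3,-15.4],[-13.3,28.3,-15.4],[-13.3,28.3,-15.4],[-13.3,28.3,-15.4]],"roll":[0,0,0,0,0,0,0,0,0,0,0,0]}'
python3 - <<'E'
from h import *
go(.579,-.052,.168,np.arctan2(.991,.133))
for n in ['side','wrist']:
    d=imaging.snapshot(n);im=d['image'][:,:,::-1]
    if n=='side': im=cv2.resize(im[100:284,150:350],None,fx=3,fy=3)
    cv2.imwrite(f'pics/{n}3.png',im)
E
```

```text
t: 5.1
tcp_pos: [0.5785, -0.0539, 0.1999]
tool_rot: [0.064, 0.998, 0.0, -0.001]
force: [1.1, 0.2, -4.2]
finger_gap: 0.476
t 5.1 tcp [ 0.5785 -0.0539  0.1999] toolx [-0.992  0.127  0.002] tooly [0.127 0.992 0.   ] z [-0.002  0.    -1.   ] gap 0.476 F [ 1.1   0.22 -4.23]
dp [-0.03  0.19  3.19] len 3.2 roll 0.006
```

View pics/side3.png

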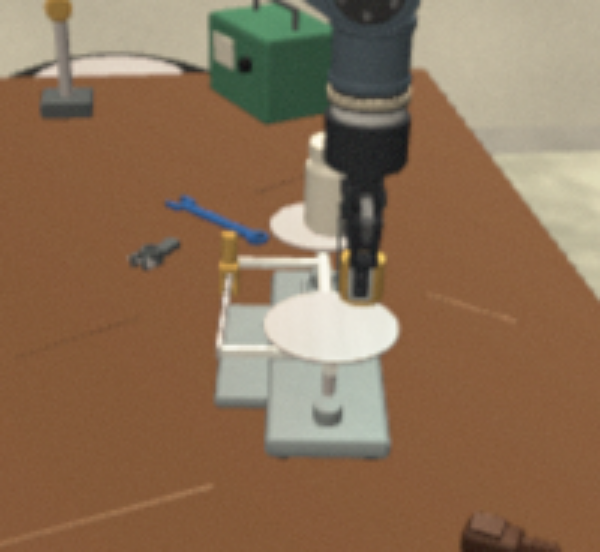

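View pics/wrist3.png

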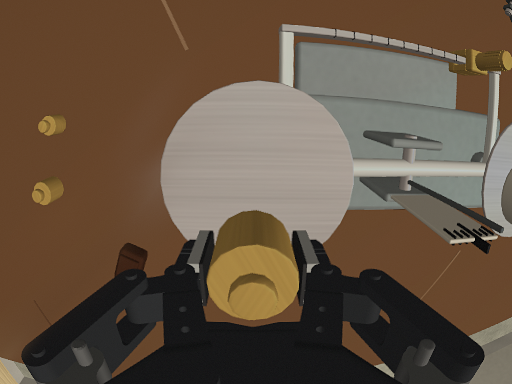

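The 500 g weight hangs over the far side of the right pan and the fingers are clear of it. Next I'll lower it, slowly near contact.

```bash
python3 -m creep '{"claw":[3.5,3.5,3.5,3.5,3.5,3.5,3.5,3.5,3.5],"dp":[[0,0,1.5],[0,0,2.6],[0,0,2.9],[0,0,3.05],[0,0,3.15],[0,0,3.25],[0,0,3.3],[0,0,3.35],[0,0,3.35]],"roll":[0,0,0,0,0,0,0,0,0]}'
```

```text
t: 6.1
tcp_pos: [0.5797, -0.0527, 0.167]
tool_rot: [0.063, 0.998, -0.0, 0.0]
force: [0.6, -0.5, -4.6]
finger_gap: 0.478
```

```bash
python3 -m creep '{"claw":[3.5,3.5,3.5],"dp":[[0,0,0.05],[0,0,0.1],[0,0,0.1]],"roll":[0,0,0]}'
```

```text
t: 6.4
tcp_pos: [0.5798, -0.0527, 0.1662]
tool_rot: [0.063, 0.998, -0.0, 0.0]
force: [-0.9, 0.8, -2.0]
finger_gap: 0.481
```

Contact: the pan now carries about 3 N. Releasing.

```bash
python3 -m creep '{"claw":[4.5,5,5.5,6.2,6.5,6.5,6.5,6.5,6.5],"dp":[[0,0,0.03],[0,0,0.03],[0,0,0.03],[0,0,0],[0,0,-0.5],[0,0,-2.5],[0,0,-5],[0,0,-8],[0,0,-11]],"roll":[0,0,0,0,0,0,0,0,0]}'
python3 - <<'E'
from h import *
go(.5616,-.3177,.12,np.arctan2(.991,.133))
for n in ['side','wrist']:
    d=imaging.snapshot(n);im=d['image'][:,:,::-1]
    if n=='side': im=cv2.resize(im[100:284,150:350],None,fx=3,fy=3)
    cv2.imwrite(f'pics/{n}4.png',im)
E
```

```text
t: 7.3
tcp_pos: [0.5795, -0.0527, 0.2771]
tool_rot: [0.063, 0.998, 0.0, -0.0]
force: [1.0, -0.5, -1.0]
finger_gap: 0.761
t 7.3 tcp [ 0.5795 -0.0527  0.2771] toolx [-0.992  0.125  0.   ] tooly [0.125 0.992 0.   ] z [-0.  0. -1.] gap 0.761 F [ 0.97 -0.48 -1.01]
dp [ -1.56 -26.51  15.71] len 30.9 roll 0.008
```

View pics/side4.png

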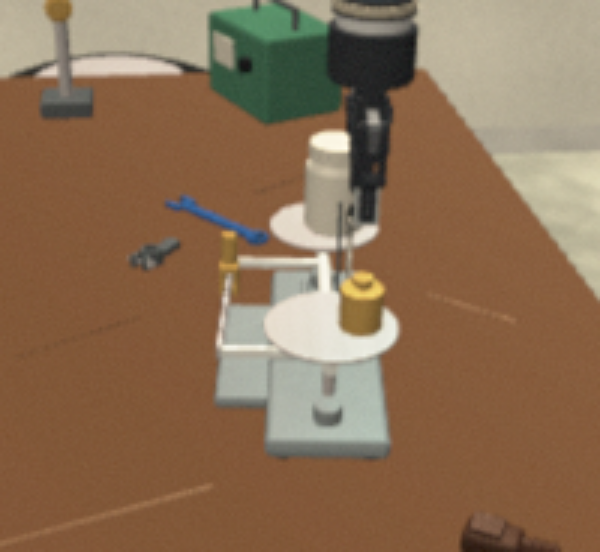

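View pics/wrist4.png

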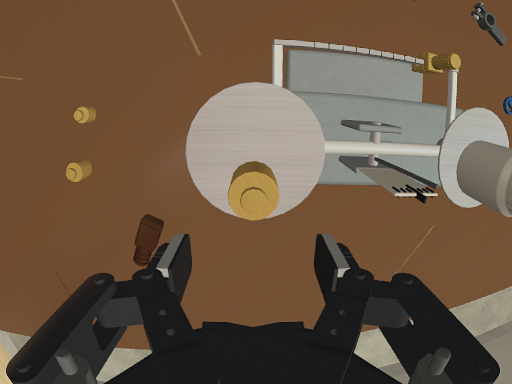

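The 500 g weight stands upright on the pan and the beam is still on its left stop. Next is the 200 g weight.

```bash
python3 -m creep '{"claw":[6,6,6,6,6,6,6,6,6,6],"dp":[[-0.5,-8,0],[-0.5,-8,0],[-1.6,-26.5,15.7],[-1.6,-26.5,15.7],[-1.6,-26.5,15.7],[-1.6,-26.5,15.7],[-1.6,-26.5,15.7],[-1.6,-26.5,15.7],[-1.6,-26.5,15.7],[-1.6,-26.5,15.7]],"roll":[0,0,0,0,0,0,0,0,0,0]}'
python3 - <<'E'
from h import *
go(.5616,-.3177,.023,np.arctan2(.991,.133))
S=dict(np.load('scene0.npz'));print('boot',onz(S,144,240,.016))
for n in ['wrist']:
    d=imaging.snapshot(n);im=d['image'][:,:,::-1]
    cv2.imwrite(f'pics/{n}5.png',im)
E
```

```text
t: 8.4
tcp_pos: [0.5625, -0.3168, 0.1193]
tool_rot: [0.063, 0.998, 0.0, 0.0]
force: [-0.3, 0.4, 0.4]
finger_gap: 0.705
t 8.4 tcp [ 0.5625 -0.3168  0.1193] toolx [-0.992  0.125 -0.   ] tooly [0.125 0.992 0.   ] z [ 0.  0. -1.] gap 0.705 F [-0.27  0.44  0.43]
dp [ 0.08 -0.1   9.63] len 9.6 roll 0.008
boot [ 0.68822993 -0.23045873  0.016     ]
```

View pics/wrist5.png

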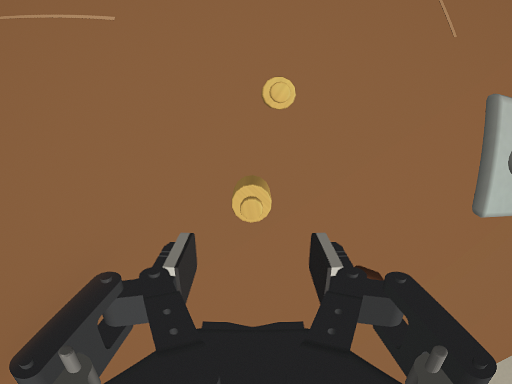

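The 200 g weight is at (252,205), centred. Descending, gripping and lifting.

```bash
python3 -m creep '{"claw":[6,6,6,6,6,2.5,2.5,2.5,2.5,2.5,2.5,2.5],"dp":[[0.1,-0.1,4],[0.1,-0.1,7.5],[0.1,-0.1,9.2],[0.1,-0.1,9.6],[0.1,-0.1,9.6],[0.1,-0.1,9.6],[0.1,-0.1,9.6],[0.1,-0.1,9.6],[0.1,-0.1,9.6],[0.1,-0.1,9.6],[0.1,-0.1,9],[0.1,-0.1,6]],"roll":[0,0,0,0,0,0,0,0,0,0,0,0]}' 40
python3 - <<'E'
from h import *
go(.529,-.045,.20,np.arctan2(.991,.133))
E
```

```text
t: 9.65
tcp_pos: [0.5586, -0.3167, 0.0561]
tool_rot: [0.063, 0.998, 0.002, -0.003]
force: [-0.8, 0.5, -1.5]
finger_gap: 0.348
t 9.65 tcp [ 0.5586 -0.3167  0.0561] toolx [-0.992  0.126  0.007] tooly [0.126 0.992 0.004] z [-0.006  0.005 -1.   ] gap 0.348 F [-0.84  0.46 -1.52]
dp [  6.45  26.65 -14.23] len 30.9 roll 0.008
```

```bash
python3 -m creep '{"claw":[2.5,2.5,2.5,2.5,2.5,2.5,2.5,2.5,2.5,2.5,2.5,2.5],"dp":[[0,0,-5],[1,0,-9.5],[5,4,-14],[6.5,9,-15],[6.5,14,-15],[6.5,19,-15],[6.5,23,-15],[6.5,26,-14.2],[6.5,26.7,-14.2],[6.5,26.7,-14.2],[6.5,26.7,-14.2],[6.5,26.7,-14.2]],"roll":[0,0,0,0,0,0,0,0,0,0,0,0]}'
python3 - <<'E'
from h import *
go(.529,-.045,.162,np.arctan2(.991,.133))
for n in ['wrist']:
    d=imaging.snapshot(n);im=d['image'][:,:,::-1]
    cv2.imwrite(f'pics/{n}6.png',im)
E
```

```text
t: 10.85
tcp_pos: [0.5304, -0.0471, 0.201]
tool_rot: [0.064, 0.998, -0.0, 0.0]
force: [-0.3, -0.6, -2.9]
finger_gap: 0.347
t 10.85 tcp [ 0.5304 -0.0471  0.201 ] toolx [-0.992  0.127 -0.001] tooly [ 0.127  0.992 -0.001] z [ 0.001 -0.001 -1.   ] gap 0.347 F [-0.3  -0.63 -2.9 ]
dp [0.17 0.19 3.9 ] len 3.9 roll 0.006
```

View pics/wrist6.png

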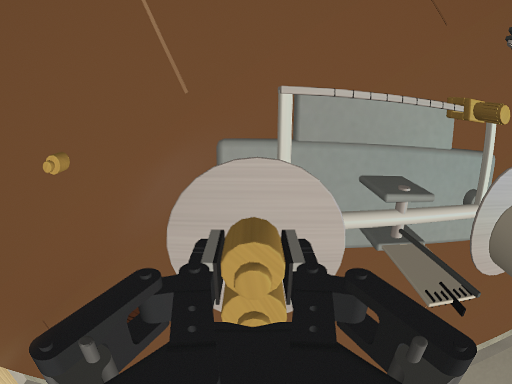

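The 200 g weight hangs in front of the 500 g weight. Lowering it.

```bash
python3 -m creep '{"claw":[2.5,2.5,2.5,2.5,2.5,2.5,2.5,2.5],"dp":[[0.2,0.1,1.5],[0.2,0.1,3.0],[0.2,0.1,3.4],[0.2,0.1,3.55],[0.2,0.1,3.65],[0.2,0.1,3.75],[0.2,0.1,3.8],[0.2,0.1,3.8]],"roll":[0,0,0,0,0,0,0,0]}'
```

```text
t: 11.7
tcp_pos: [0.5288, -0.0447, 0.1636]
tool_rot: [0.063, 0.998, -0.0, 0.001]
force: [-0.2, -1.0, 1.6]
finger_gap: 0.349
```

```bash
python3 -m creep '{"claw":[2.5,3.4,3.9,4.4,4.8,5.0,5,5,5],"dp":[[0,0,0],[0,0,0],[0,0,0],[0,0,0],[0,0,-0.5],[0,0,-2.5],[0,0,-5],[0,0,-8],[0,0,-11]],"roll":[0,0,0,0,0,0,0,0,0]}'
python3 - <<'E'
from h import *
go(.5,.0,.22,np.arctan2(.991,.133))
for n in ['side','wrist']:
    d=imaging.snapshot(n);im=d['image'][:,:,::-1]
    if n=='side': im=cv2.resize(im[100:284,150:350],None,fx=3,fy=3)
    cv2.imwrite(f'pics/{n}7.png',im)
E
```

```text
t: 12.6
tcp_pos: [0.528, -0.0441, 0.274]
tool_rot: [0.063, 0.998, 0.0, -0.0]
force: [0.3, 0.2, 0.1]
finger_gap: 0.585
t 12.6 tcp [ 0.528  -0.0441  0.274 ] toolx [-0.992  0.125  0.001] tooly [0.125 0.992 0.   ] z [-0.001  0.    -1.   ] gap 0.585 F [0.3  0.18 0.12]
dp [3.33 4.02 5.4 ] len 7.5 roll 0.008
```

View pics/side7.png

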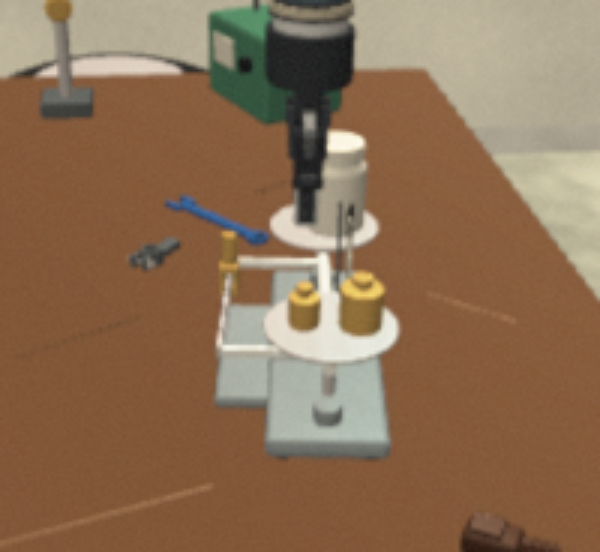

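View pics/wrist7.png

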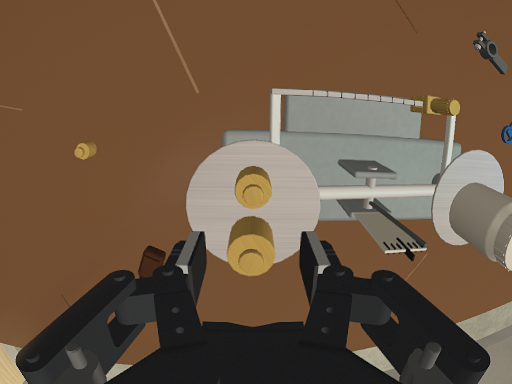

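Both weights stand on the right pan with the beam still left-down, so the canister seems to weigh more than about 700 g. Next I'll check the tilt from the pan heights and locate the canister and knob.

```bash
cat >> h.py <<'E'
def tilt(d=None):
    d=d or imaging.snapshot('scene');P=cloud(d);out=[]
    for c in ((.5555,-.05),(.593,.226)):
        r=np.hypot(P[...,0]-c[0],P[...,1]-c[1])
        m=(r<.062)&(P[...,2]>.1)&(P[...,2]<.15)&(d['z_map']>0)
        h=cv2.cvtColor(d['image'],cv2.COLOR_RGB2HSV);m&=(h[...,1]<60)&(h[...,2]>170)
        z=P[m][:,2];out.append((np.median(z),m.sum()))
    return d,-(out[0][0]-out[1][0])/.28,out
def poise(d,z=.115):
    h=cv2.cvtColor(d['image'],cv2.COLOR_RGB2HSV);P=cloud(d)
    m=(h[...,0]>17)&(h[...,0]<35)&(h[...,1]>120)&(h[...,2]>90)&(P[...,0]<.5)&(P[...,0]>.44)&(P[...,1]>-.02)&(P[...,1]<.25)&(P[...,2]>.05)
    return P[m].mean(0).round(4),P[m][:,2].max().round(4)
E
python3 - <<'E'
from h import *
d,t,o=tilt();print(t,o,poise(d))
print(tilt(dict(np.load('scene0.npz')))[1:])
P=cloud(d);m=(P[...,2]>.19)&(P[...,2]<.24)&(P[...,0]>.5)&(P[...,1]>.15)&(P[...,1]<.3);print('can',P[m].min(0),P[m].max(0))
go(.480,.211,.20,np.arctan2(.991,.133))
E
```

```text
-0.09850279084946528 [(np.float64(0.13893684411266133), np.int64(878)), (np.float64(0.11135606267481105), np.int64(728))] (array([0.4796, 0.1785, 0.1006]), np.float64(0.1305))
(np.float64(-0.09901422558991341), [(np.float64(0.13904692128670193), np.int64(1302)), (np.float64(0.11132293812152617), np.int64(735))])
can [0.57064908 0.18836852 0.19009221] [0.63722826 0.25734177 0.22404994]
t 12.75 tcp [ 0.5296 -0.0445  0.2752] toolx [-0.992  0.125 -0.005] tooly [ 0.125  0.992 -0.001] z [ 0.005 -0.002 -1.   ] gap 0.582 F [-0.57  0.49 -0.06]
dp [ 8.16 24.74  7.45] len 27.1 roll 0.008
```

```bash
python3 -m creep '{"claw":[0,0,0,0,0,0,0,0,0],"dp":[[4,5,0],[8,10,0],[8,15,1],[8.2,24.7,7.4],[8.2,24.7,7.4],[8.2,24.7,7.4],[8.2,24.7,7.4],[8.2,24.7,7.4],[8.2,24.7,7.4]],"roll":[0,0,0,0,0,0,0,0,0]}' 20
python3 - <<'E'
from h import *
go(.480,.211,.135,np.arctan2(.991,.133))
for n in ['side','wrist']:
    d=imaging.snapshot(n);im=d['image'][:,:,::-1]
    if n=='side': im=cv2.resize(im[120:250,170:310],None,fx=4.5,fy=4.5)
    cv2.imwrite(f'pics/{n}8.png',im)
E
```

```text
t: 13.65
tcp_pos: [0.4779, 0.2102, 0.1987]
tool_rot: [0.063, 0.998, -0.0, -0.0]
force: [0.5, 0.1, 1.1]
finger_gap: 0.0
t 13.65 tcp [0.4779 0.2102 0.1987] toolx [-0.992  0.126  0.001] tooly [ 0.126  0.992 -0.001] z [-0.001 -0.001 -1.   ] gap 0.0 F [0.54 0.06 1.08]
dp [-0.21  0.11  6.37] len 6.4 roll 0.007
```

View pics/side8.png

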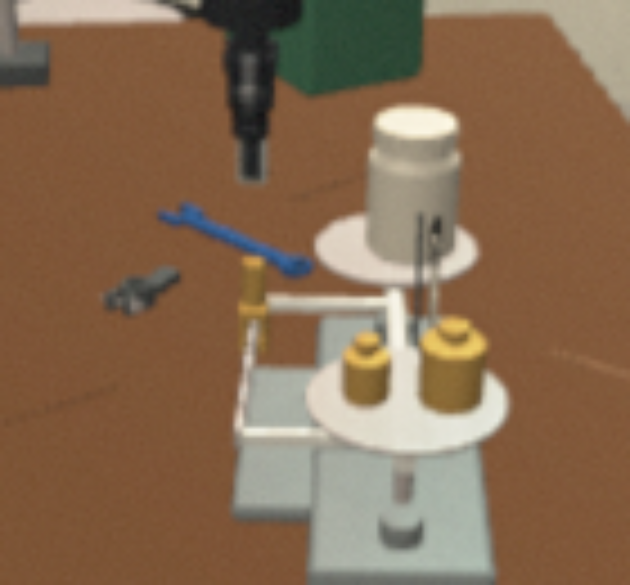

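View pics/wrist8.png

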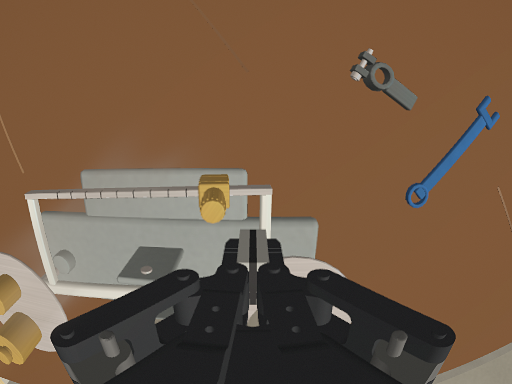

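The closed fingertips are to the left (+y) of the knob at (213,200) in the wrist view, and in line with the bar. Lowering beside it.

```bash
python3 -m creep '{"claw":[0,0,0,0,0],"dp":[[0,0.1,3],[0,0.1,5.5],[0,0.1,6.4],[0,0.1,6.5],[0,0.1,6.5]],"roll":[0,0,0,0,0]}' 20
python3 - <<'E'
from h import *
go(.480,.211,.135,np.arctan2(.991,.133))
for n in ['side','wrist','scene']:
    d=imaging.snapshot(n);im=d['image'][:,:,::-1]
    if n=='side': im=cv2.resize(im[120:250,170:310],None,fx=4.5,fy=4.5)
    if n=='scene': im=cv2.resize(im[140:250,240:360],None,fx=5,fy=5)
    cv2.imwrite(f'pics/{n}9.png',im)
E
```

```text
t: 14.25
tcp_pos: [0.4788, 0.2117, 0.1346]
tool_rot: [0.063, 0.998, 0.0, 0.001]
force: [0.2, -0.7, -0.2]
finger_gap: -0.001
t 14.25 tcp [0.4788 0.2117 0.1346] toolx [-0.992  0.126 -0.001] tooly [0.126 0.992 0.   ] z [ 0.001  0.    -1.   ] gap -0.001 F [ 0.24 -0.69 -0.22]
dp [-0.13 -0.06 -0.04] len 0.1 roll 0.007
```

View pics/side9.png

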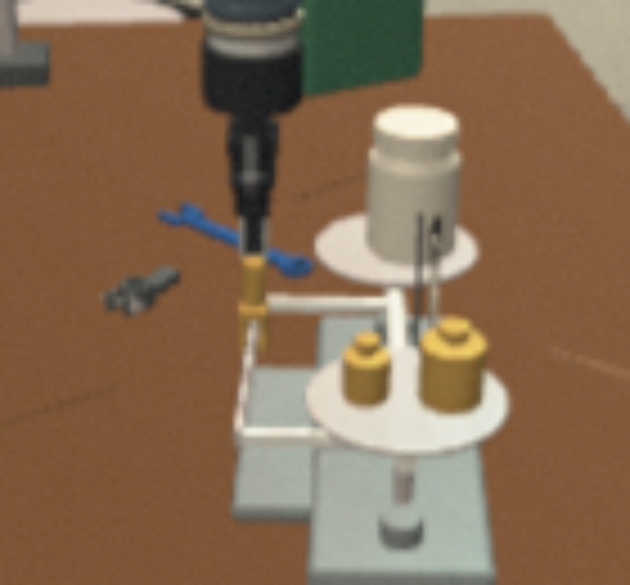

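View pics/wrist9.png

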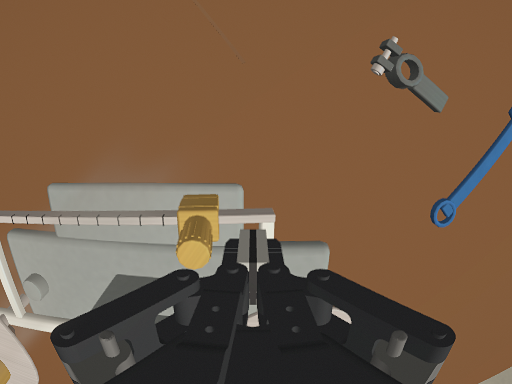

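View pics/scene9.png

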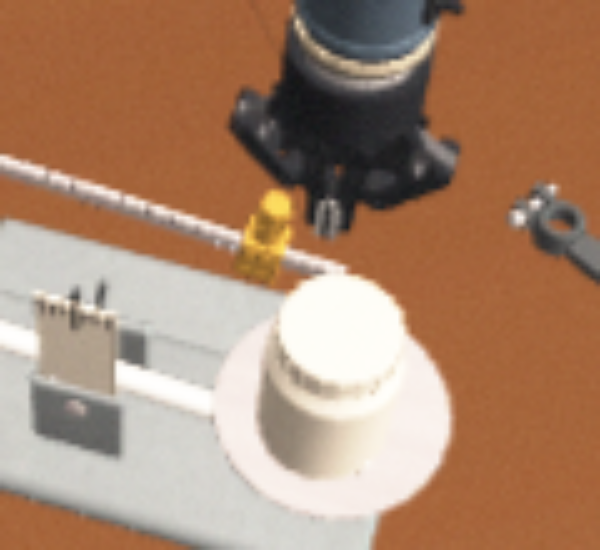

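The tip is beside the knob with about 13 mm of gap. First push is 3.3 cm, then back off.

```bash
python3 -m creep '{"claw":[0,0,0,0,0,0,0,0,0,0,0,0],"dp":[[0,-0.5,0],[0,-0.9,0],[0,-1.2,0],[0,-1.5,0],[0,-1.8,0],[0,-2.1,0],[0,-2.4,0],[0,-2.7,0],[0,-3,0],[0,-3.3,0],[0,-3.3,0],[0,-2.9,0]],"roll":[0,0,0,0,0,0,0,0,0,0,0,0]}' 20
python3 - <<'E'
from h import *
d,t,o=tilt();print(t,o,poise(d))
go(.480,.211,.135,np.arctan2(.991,.133))
cv2.imwrite('pics/scene10.png',cv2.resize(d['image'][140:250,220:360,::-1],None,fx=5,fy=5))
cv2.imwrite('pics/wrist10.png',imaging.snapshot('wrist')['image'][:,:,::-1])
E
```

```text
t: 15.6
tcp_pos: [0.4741, 0.1828, 0.1336]
tool_rot: [0.063, 0.998, -0.0, -0.001]
force: [1.2, 0.1, -0.1]
finger_gap: -0.001
-0.09905980105663396 [(np.float64(0.13891709713299094), np.int64(870)), (np.float64(0.11118035283713343), np.int64(731))] (array([0.4763, 0.1541, 0.1028]), np.float64(0.1325))
t 15.65 tcp [0.4744 0.1836 0.1337] toolx [-0.992  0.126  0.   ] tooly [ 0.126  0.992 -0.   ] z [-0.  0. -1.] gap 0.0 F [ 0.59  0.69 -0.55]
dp [-0.21  2.79 -0.13] len 2.8 roll 0.007
```

View pics/scene10.png

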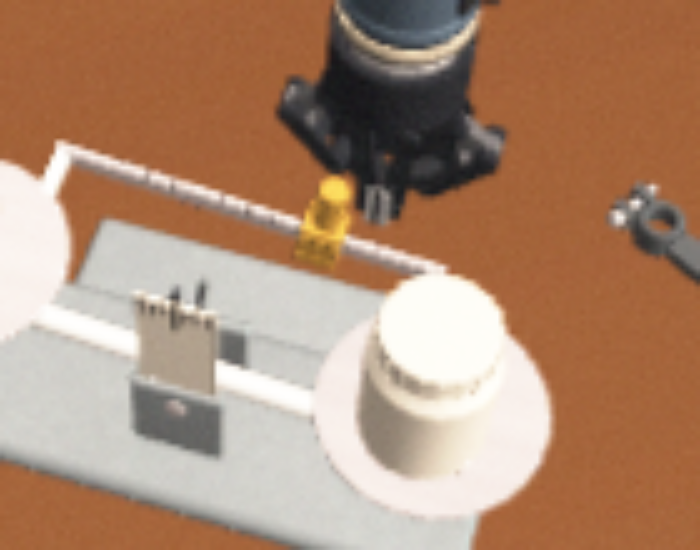

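View pics/wrist10.png

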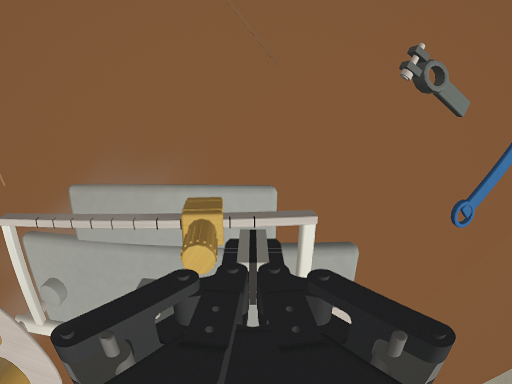

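Poise at about 29 mm, beam still on the left stop, so at least 20 mm more is needed. Push again.

```bash
python3 -m creep '{"claw":[0,0,0,0,0,0,0,0,0,0],"dp":[[0,-0.4,0],[0,-0.7,0],[0,-1.0,0],[0,-1.3,0],[0,-1.6,0],[0,-1.9,0],[0,-2.2,0],[0,-2.5,0],[0,-2.6,0],[0,-2.1,0]],"roll":[0,0,0,0,0,0,0,0,0,0]}' 20
python3 - <<'E'
from h import *
d,t,o=tilt();print(t,o,poise(d))
go(.480,.211,.135,np.arctan2(.991,.133))
E
```

```text
t: 16.7
tcp_pos: [0.4716, 0.1619, 0.1337]
tool_rot: [0.063, 0.998, -0.0, -0.0]
force: [-0.3, -0.4, -0.1]
finger_gap: 0.002
-0.09847755805283433 [(np.float64(0.13899606666708894), np.int64(884)), (np.float64(0.11142235041229533), np.int64(735))] (array([0.4727, 0.1328, 0.1083]), np.float64(0.1366))
t 16.75 tcp [0.4718 0.1628 0.1338] toolx [-0.992  0.126  0.   ] tooly [0.126 0.992 0.   ] z [-0.  0. -1.] gap 0.004 F [0.49 0.53 1.09]
dp [-0.2   4.88 -0.12] len 4.9 roll 0.007
```

```bash
python3 -m creep '{"claw":[0,0,0,0,0,0,0,0,0,0,0],"dp":[[0,-0.5,0],[0,-0.8,0],[0,-1.1,0],[0,-1.4,0],[0,-1.7,0],[0,-2.0,0],[0,-2.3,0],[0,-2.5,0],[0,-2.0,0],[0,-2.0,0],[0,-2.0,0]],"roll":[0,0,0,0,0,0,0,0,0,0,0]}' 20
python3 - <<'E'
from h import *
d,t,o=tilt();print(t,o,poise(d))
go(.480,.211,.135,np.arctan2(.991,.133))
E
```

```text
t: 17.85
tcp_pos: [0.4692, 0.1428, 0.1337]
tool_rot: [0.063, 0.998, -0.0, -0.0]
force: [0.4, 0.1, 0.7]
finger_gap: 0.002
-0.09878718588134025 [(np.float64(0.13895482913254018), np.int64(887)), (np.float64(0.1112944170857649), np.int64(730))] (array([0.4705, 0.1126, 0.1087]), np.float64(0.1366))
t 17.9 tcp [0.4692 0.1427 0.1337] toolx [-0.992  0.125  0.   ] tooly [ 0.125  0.992 -0.   ] z [-0. -0. -1.] gap 0.003 F [-0.26 -0.4  -0.6 ]
dp [-0.22  6.91 -0.13] len 6.9 roll 0.008
```

```bash
python3 -m creep '{"claw":[0,0,0,0,0,0,0,0,0,0,0],"dp":[[0,-0.5,0],[0,-0.8,0],[0,-1.1,0],[0,-1.4,0],[0,-1.7,0],[0,-2.0,0],[0,-2.3,0],[0,-2.5,0],[0,-2.0,0],[0,-2.0,0],[0,-2.0,0]],"roll":[0,0,0,0,0,0,0,0,0,0,0]}' 20
python3 - <<'E'
from h import *
d,t,o=tilt();print(t,o,poise(d))
go(.480,.211,.135,np.arctan2(.991,.133))
cv2.imwrite('pics/scene11.png',cv2.resize(d['image'][140:250,180:340,::-1],None,fx=4.5,fy=4.5))
E
```

```text
t: 19.0
tcp_pos: [0.4667, 0.1229, 0.1337]
tool_rot: [0.063, 0.998, -0.0, -0.0]
force: [0.7, 0.8, 0.1]
finger_gap: 0.001
-0.0386061056670175 [(np.float64(0.13052986036424635), np.int64(869)), (np.float64(0.11972015077748145), np.int64(723))] (array([0.4681, 0.0948, 0.1077]), np.float64(0.138))
t 19.05 tcp [0.4667 0.1229 0.1337] toolx [-0.992  0.125  0.   ] tooly [ 0.125  0.992 -0.   ] z [-0. -0. -1.] gap 0.004 F [-0.52  0.55 -0.66]
dp [-0.22  8.9  -0.13] len 8.9 roll 0.008
```

View pics/scene11.png

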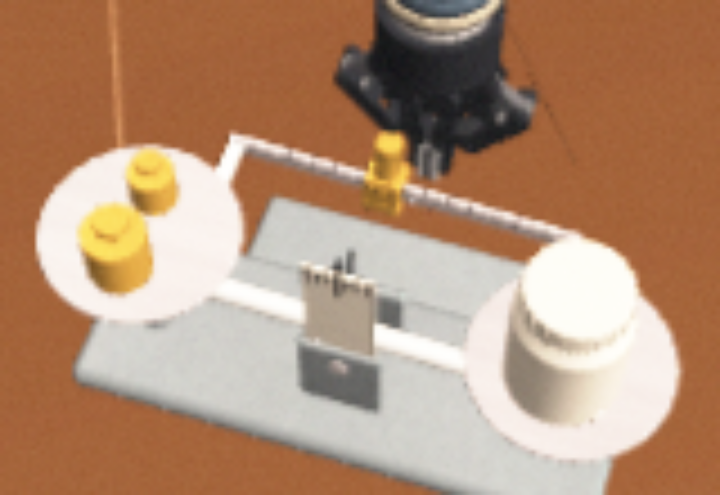

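Now the beam is off its stop. I'll wait for it to settle, keeping clear.

```bash
python3 -m creep '{"claw":[0,0,0,0,0,0,0,0,0,0,0,0],"dp":[[0,0.3,0],[0,0.3,0],[0,0.3,0],[0,0.3,0],[0,0.3,0],[0,0.3,0],[0,0.3,0],[0,0.3,0],[0,0.3,0],[0,0.3,0],[0,0.3,0],[0,0.3,0]],"roll":[0,0,0,0,0,0,0,0,0,0,0,0]}' 20
python3 -c "
from h import *
d,t,o=tilt();print(t,poise(d))"
python3 -m creep '{"claw":[0,0,0,0,0,0,0,0],"dp":[[0,0,0],[0,0,0],[0,0,0],[0,0,0],[0,0,0],[0,0,0],[0,0,0],[0,0,0]],"roll":[0,0,0,0,0,0,0,0]}' 20
python3 -c "
from h import *
d,t,o=tilt();print(t,poise(d))"
```

```text
t: 20.25
tcp_pos: [0.4672, 0.1258, 0.1338]
tool_rot: [0.063, 0.998, 0.0, -0.0]
force: [-1.6, -0.6, 0.4]
finger_gap: -0.001
-0.09873318087558078 (array([0.4683, 0.0961, 0.1084]), np.float64(0.1625))
t: 21.1
tcp_pos: [0.4672, 0.1258, 0.1338]
tool_rot: [0.063, 0.998, 0.0, 0.0]
force: [0.8, 0.0, -0.4]
finger_gap: -0.005
-0.09848148905051567 (array([0.4682, 0.096 , 0.1076]), np.float64(0.1373))
```

It fell back, since only the push had lifted it. More than 25 g is still missing, so push about 27 mm on.

```bash
python3 -m creep '{"claw":[0,0,0,0,0,0,0,0,0,0,0,0],"dp":[[0,-0.5,0],[0,-0.9,0],[0,-1.2,0],[0,-1.5,0],[0,-1.8,0],[0,-2.1,0],[0,-2.4,0],[0,-2.7,0],[0,-3.0,0],[0,-3.3,0],[0,-3.5,0],[0,-2.7,0]],"roll":[0,0,0,0,0,0,0,0,0,0,0,0]}' 20
python3 -m creep '{"claw":[0,0,0,0,0,0,0,0,0,0,0,0],"dp":[[0,0.2,0],[0,0.2,0],[0,0.2,0],[0,0.2,0],[0,0.2,0],[0,0.2,0],[0,0.2,0],[0,0.2,0],[0,0.2,0],[0,0.2,0],[0,0.2,0],[0,0.2,0]],"roll":[0,0,0,0,0,0,0,0,0,0,0,0]}' 20
python3 -c "
from h import *
d,t,o=tilt();print(t,poise(d))"
python3 -m creep '{"claw":[0,0,0,0,0,0,0,0],"dp":[[0,0,0],[0,0,0],[0,0,0],[0,0,0],[0,0,0],[0,0,0],[0,0,0],[0,0,0]],"roll":[0,0,0,0,0,0,0,0]}' 20
python3 -c "
from h import *
d,t,o=tilt();print(t,o,poise(d));go(.48,.2,.135)"
```

```text
t: 22.35
tcp_pos: [0.4638, 0.0983, 0.1338]
tool_rot: [0.064, 0.998, -0.0, -0.0]
force: [-0.4, -0.9, 0.9]
finger_gap: 0.0
t: 23.55
tcp_pos: [0.464, 0.1009, 0.1338]
tool_rot: [0.063, 0.998, -0.0, -0.0]
force: [0.3, -0.2, -0.2]
finger_gap: -0.002
-0.01397856968163679 (array([0.465 , 0.0726, 0.1068]), np.float64(0.16))
t: 24.4
tcp_pos: [0.464, 0.1009, 0.1338]
tool_rot: [0.063, 0.998, -0.0, -0.0]
force: [-0.4, -0.4, -0.0]
finger_gap: 0.0
-0.013628974173114797 [(np.float64(0.12689814283243062), np.int64(868)), (np.float64(0.12308203006395847), np.int64(711))] (array([0.4648, 0.0728, 0.1073]), np.float64(0.1372))
t 24.45 tcp [0.464  0.101  0.1338] toolx [-0.992  0.125  0.   ] tooly [ 0.125  0.992 -0.   ] z [-0. -0. -1.] gap -0.003 F [-0.47 -0.76  0.58]
dp [-0.34 10.03 -0.12] len 10.0 roll None
```

Settled at about -0.014 rad, already in tolerance. One fine nudge will centre it.

```bash
python3 -m creep '{"claw":[0,0,0,0,0,0,0,0,0,0],"dp":[[0,-0.4,0],[0,-0.6,0],[0,-0.7,0],[0,-0.8,0],[0,-0.9,0],[0,-1.0,0],[0,-1.05,0],[0,-1.05,0],[0,-0.5,0],[0,0.5,0]],"roll":[0,0,0,0,0,0,0,0,0,0]}' 20
python3 -m creep '{"claw":[0,0,0,0,0,0,0,0,0,0,0,0],"dp":[[0,0.2,0],[0,0.2,0],[0,0.2,0],[0,0.2,0],[0,0.2,0],[0,0.2,0],[0,0.2,0],[0,0.2,0],[0,0.2,0],[0,0.2,0],[0,0.2,0],[0,0.2,0]],"roll":[0,0,0,0,0,0,0,0,0,0,0,0]}' 20
python3 -m creep '{"claw":[0,0,0,0,0,0,0,0],"dp":[[0,0,0],[0,0,0],[0,0,0],[0,0,0],[0,0,0],[0,0,0],[0,0,0],[0,0,0]],"roll":[0,0,0,0,0,0,0,0]}' 20
python3 -c "
from h import *
d,t,o=tilt();print(t,o,poise(d));go(.48,.2,.135)"
```

```text
t: 25.45
tcp_pos: [0.4648, 0.1061, 0.1338]
tool_rot: [0.063, 0.998, -0.0, -0.0]
force: [0.2, 0.8, 1.7]
finger_gap: 0.001
t: 26.65
tcp_pos: [0.4649, 0.1079, 0.1338]
tool_rot: [0.063, 0.998, 0.0, 0.0]
force: [0.3, 0.3, -0.5]
finger_gap: 0.003
t: 27.45
tcp_pos: [0.4649, 0.1079, 0.1338]
tool_rot: [0.063, 0.998, -0.0, 0.0]
force: [-0.0, -0.3, -0.6]
finger_gap: -0.0
-0.004783683338207169 [(np.float64(0.12560445723540767), np.int64(871)), (np.float64(0.12426502590070966), np.int64(716))] (array([0.4641, 0.071 , 0.1078]), np.float64(0.1373))
t 27.5 tcp [0.4649 0.1079 0.1338] toolx [-0.992  0.125  0.   ] tooly [ 0.125  0.992 -0.   ] z [-0. -0. -1.] gap -0.001 F [ 0.49  0.6  -0.01]
dp [-0.34  9.32 -0.12] len 9.3 roll None
```

Tilt is now about -0.005 rad at rest. I'll retract the arm upwards and make the final check.

```bash
python3 -m creep '{"claw":[0,0,0,0,0,0,0,0,0,0,0,0],"dp":[[0,0.3,-3],[0,0.3,-7],[0,0.3,-11],[0,0.3,-15],[3,0.3,-15],[5,0.3,-15],[5,0.3,-15],[5,0.3,-15],[5,0.3,-15],[5,0.3,-15],[5,0.3,-15],[5,0.3,-15]],"roll":[0,0,0,0,0,0,0,0,0,0,0,0]}' 20
python3 -m creep '{"claw":[0,0,0,0,0,0,0,0,0,0],"dp":[[0,0,0],[0,0,0],[0,0,0],[0,0,0],[0,0,0],[0,0,0],[0,0,0],[0,0,0],[0,0,0],[0,0,0]],"roll":[0,0,0,0,0,0,0,0,0,0]}' 20
python3 - <<'E'
from h import *
d,t,o=tilt();print(t,poise(d));print(tilt()[1])
s=imaging.snapshot('side')
cv2.imwrite('pics/scene12.png',cv2.resize(d['image'][140:260,110:360,::-1],None,fx=3,fy=3))
cv2.imwrite('pics/side12.png',cv2.resize(s['image'][120:330,170:350,::-1],None,fx=2.8,fy=2.8))
E
```

```text
t: 28.7
tcp_pos: [0.4161, 0.1171, 0.2836]
tool_rot: [0.063, 0.998, -0.0, -0.0]
force: [0.5, -0.1, 0.2]
finger_gap: 0.001
t: 29.7
tcp_pos: [0.4157, 0.1171, 0.2838]
tool_rot: [0.063, 0.998, -0.0, 0.0]
force: [-0.0, 1.0, 0.9]
finger_gap: -0.0
-0.004215211710640955 (array([0.4644, 0.0703, 0.1071]), np.float64(0.1381))
-0.0028556069738173585
```

View pics/scene12.png

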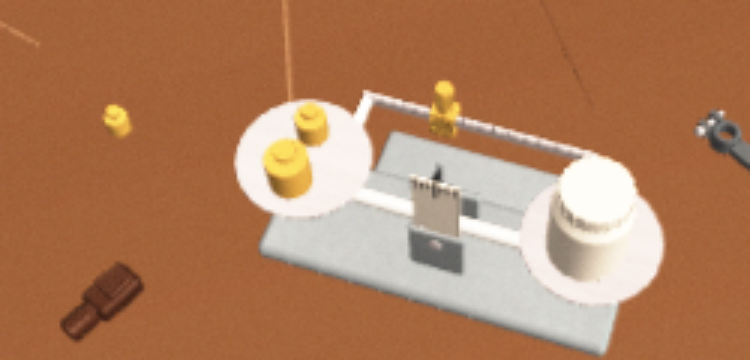

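View pics/side12.png

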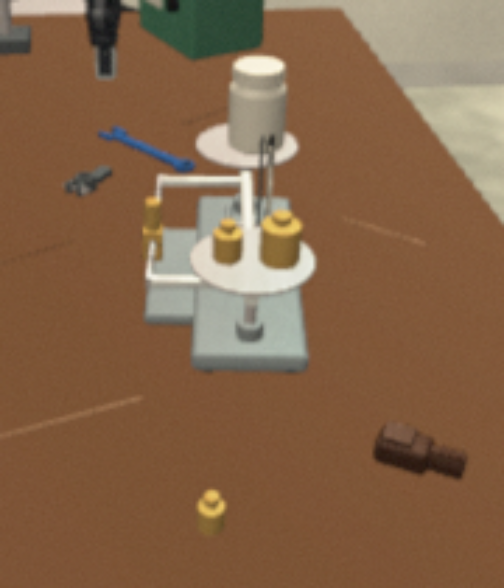

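In the scene picture the pointer at (437,178) stands at the plate's middle. All three weights are upright, the canister is on its pan, and the arm is clear.

```bash
python3 -c "
from station import workorder
print(workorder.sign_off())"
```

```text
the job is handed in; nothing more can be done
None
```

The beam floats level and the job is handed in, about 30 s into the 72 s allowed. The 500 g and 200 g weights stand on the right pan. I pushed the poise with closed fingertips to about 114 mm, roughly 140 g. That puts the canister at about 840 g, give or take a few grams.

- **Level:** with the arm clear, two tilt readings from the pan heights gave -0.004 and -0.003 rad (limit 0.03). The pointer stood at the middle line of the plate.
- **Weights and canister:** in the last pictures, all three weights are upright (the 100 g one on the bench) and the canister stands on its left pan.
- **Bystanders:** the spanner, clamp and boot look unmoved. I checked them only by eye, not by measurement.
- **Forces:** I saw no high readings at the ends of the moves. The poise pushes were too light to tell from the sensor's noise of about 1 N.
- **Disagreements:** one tilt reading (-0.039 rad), taken just after a push, was misleading because the beam then sank back to its stop. I waited for it to settle from then on. The poise's position from the camera is also uncertain by 1–2 mm.

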